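# Set the fettling booth's damper and hold its visor at the green band

## Task

Ready the dust booth so that the bowl inside can be taken out. With the visor still shut, swing the damper lever on the roof round to the red set clip; then raise the clear visor slowly by its handle until the black keepers at its sides sit on the green bands of the curved stays, never letting it drop. It has nothing to keep it up, so finish while still holding it there with the fingers, the damper as set and the bowl and the other things on the table left where they are.

Things in the scene. Friction and masses are not known exactly. Their poses are not given: they have to be found in the camera images.
- booth: Fixed bench dust booth for fettling pottery: white tray 360 (x) by 372 (y) mm, clear side panels, white suction box along the back, roof 260 mm above the table, grey hose at the back. Origin: centre of the underside, on the table. Its front, with the sloping clear visor, faces its own -x, turned roughly to the robot's right (world -y); own z is up.
- visor (a joint): Angle in rad of the visor: framed clear sheet, 222 mm from hinge to lower edge, 364 mm wide, 0.5 to 0.8 kg, hinged at the front edge of the roof parallel to the booth's y axis. 0 = shut, sloping 0.92 rad below horizontal, down and forward; grows as the lower edge swings out and up, to a stop at 1.05. Green bands: 0.65 to 0.79, middle 0.72. The hinge is nearly free: let go, the visor falls shut.
- visor_hinge (a point): Middle of the visor's hinge line, at (-30, 0, 262) mm in the booth's frame. At each end of the booth a curved steel stay, an arc of 160 mm radius about this line, stands out in front, with a green band 22 mm long on it; a black keeper block (14 mm along the arc) on each edge of the visor rides along the stay and lies centred on the band at the marked angle.
- visor_handle (a point): Middle of the grip bar of the visor's black bow handle: round bar 14 mm thick, 124 mm between its posts, parallel to the hinge line, 45 mm out from the sheet and square to it, 196 mm from the hinge along the visor (201 mm straight). With the visor shut it is 133 mm above the table and 185 mm from the booth's origin along own -x. The round bar can turn in the fingers. Raising it takes 2 to 5 N.
- damper (a joint): Angle in rad of the steel damper lever just above the booth's roof, on an upright shaft. At 0 (duct closed) it points along the booth's +y; it grows anticlockwise seen from above, to 1.57 (duct open), where it points along the booth's -x (to the front). It starts between 0 and 0.3, stays where it is left, and takes about 2 N at the grip to move.
- damper_pivot (a point): Axis of the damper lever, on the roof, 264 mm above the table.
- damper_grip (a point): Black upright grip on the lever's end, a round post 20 mm thick, 110 mm from the pivot; this point is on its axis, 304 mm above the table. The post rises from the lever bar (top at 280 mm) to 324 mm.
- damper_index (a point): Point on the lever's middle line, 85 mm from the pivot, that is brought over the set clip.
- set_pointer (a point): Middle of the red set clip, 24 mm wide, on the rim of the silver quadrant plate under the lever, 85 mm from the pivot. The lever (15 mm wide) is set when it lies centred over the clip. The clip's place varies: 0.7 to 1.25 rad round from the closed position. It lies flat under the lever and does not stop it.
- bowl: Loose painted bowl, 132 mm wide, 66 mm high, standing inside the booth on a turntable 58 mm above the table. Origin: centre of its foot.
- mug_a: Loose mug with violet bands, 84 mm wide, 105 mm high, on the ware board. Origin: centre of its foot.
- mug_b: Loose mug with blue bands, same size, on the ware board.
- mug_c: Loose mug with dark bands, same size, on the ware board.
- tagine_lid: Loose blue conical lid, 96 mm wide, 88 mm high, on the table beyond the tongs. Origin: centre of its underside.
- tongs: Loose steel dipping tongs, 260 mm long, 68 mm wide, lying flat on the table to the right of the booth. Origin: their middle, on the table.
Not all that is in view belongs to the job. What is shaped like the tagine_lid but pink is not meant.

How it is judged:
By the outcome, as a careful person would: the job done as asked, in the order asked, and still so for the second after the job is handed in, while the arm keeps its last pose, push and grip.
It also fails if it takes over 61 s, if anything falls off the work surface, if the arm or the gripper's body presses on something with over 40 N, if the wrist force passes 120 N, or if a joint passes its speed limit or range.

## Robot

A 6-joint arm with a two-finger parallel gripper is mounted at the origin on the work surface. World frame = base frame: x ahead of the robot, y to its left, z up, the work surface at z = 0. Lengths are in m, angles in degrees, forces in N, time in s.
With the tool pointing down it reaches from about 0.3 to 0.875 m from the base axis. Payload 6.4 kg.
Tool frame: the origin (TCP) lies at the centre of the arm's flange, where the gripper is bolted on; the fingertips stand 173 mm ahead of it and the grasp point (between the pads) lies 155 mm ahead of it (arm.grip_depth is the distance from the TCP to the grasp point, in m); x points along the fingers, y is the direction in which the jaws open and shut, and the axes are right-handed (so a half turn about x gives the same grasp; the last joint's range is limited). The gripper opens to 85 mm and grips with 20 to 120 N. Pads are 22 mm wide; open, the fingers measure 114 mm over their backs; the gripper's body (76 mm by 85 mm) begins 54 mm behind the grasp point. The pads swing forward as they close: fully open they stand 13 mm farther back than shut.
Start: joints at [-77.882, 10.359, 92.074, -0, 77.567, -11.82], TCP at [0.233, -0.526, 0.405] pointing down, gripper open.
Joint ranges: [-171.53, 171.53], [-51.25, 118.39], [17.06, 147.69], [-65.23, 245.23], [0, 150.52], [-178.68, 178.68]. Speed limits (degrees/s): [147.25, 147.25, 172.46, 180, 180, 180].

## Interface

Orientations are given as a 3x3 rotation matrix whose columns are the frame's x, y, z axes.
In Python, from station import arm gives the robot as it stands.
- The arm moves only by the tool carry_out, never from a script. Its argument "commands" is one flat list of numbers, 6 for each row, row after row: the shift along the tool's x, y, z in m, then the turn, a rotation vector about the tool's x, y, z in degrees. In form: [tx, ty, tz, rx, ry, rz, tx, ty, tz, rx, ry, rz, ...]. A call has 1 to 20 rows; each row is the pose to reach, as a shift and turn from the pose commanded when the call began, along the tool's axes at that moment; what a row does not reach only later rows make up. A row lasts 1/12 s, in which the tool goes at most 41.7 mm and 7.16 degrees, less where a joint would pass 70% of its speed; a pose out of reach is approached as far as the arm can. A call with a gripper value outside its range is refused whole. "jaw" is the closure in counts, from 0 (fully open) to 255 (shut), set as the call begins (left out, the last holds). The fingers move at their own pace and stop on an object; the grip force is fixed at half the most. Time passes only in rows, so rows that repeat a pose let the fingers close. It gives the time, the measured TCP pose, the force and the opening at its end, in the units of the state.
- arm.observe(): the state, without advancing time (a new reading comes with each control period).
- arm.get_image(name): name is "scene" or "top" or "wrist"; returns the picture (420x560x3 uint8, red, green, blue); there is no depth.
- arm.get_calibration(name): a dict with "mtx" (3x3 intrinsics, pixels), "R" (3x3) and "t" (3): a world point X has camera coordinates R X + t. Camera axes: x right, y down, z forward; pixel columns grow to the right and rows downward; lengths in m; the calibration is good to about 2 mm. A picture is of the moment at which its call begins: read the wrist's pose just before it. get_calibration takes no time and is no camera call; for the wrist camera it gives the pose at the moment of the call.
- arm.hand_in(): hands the job in, once; it reports no verdict.
The state is a dict: "time_s": time; "joint_positions": joint angles; "qvel": joint speeds; "effort": joint torques, N m; "eef_pos": TCP position; "ee_rot": TCP orientation; "wrist_force": force on the tool from outside, world axes, zero at the start; "moment": the same for the moment, N m; "opening": finger opening in m.
Only numpy, scipy, OpenCV 4.12 (cv2) and the standard library are available. Lean on these libraries where they do the work, as an engineer would, in place of code of your own. Each camera call takes 0.05 s, during which the arm holds its last target. There are 200 camera calls.

## Working session

There is one attempt and no reset: what is moved stays moved. The work goes in short steps, Python scripts to look and compute and a tool call to move; the robot and the scene stay as the last step left them, time stands still between calls to the robot, and variables do not carry over. Pictures are saved under pics/ and viewed, about 8 in all and at most 12, crops included, and the job is handed in when it is done.

Besides the shell and the picture viewer there is one more tool, called after "Call:" as a command line: name --argument value ..., lists and objects as JSON in quotes. carry_out: Moves the arm, as the interface text tells. Its arguments: {"type":"object","properties":{"commands":{"type":"array"},"jaw":{"type":"number"}},"required":["commands"]}

```bash
mkdir -p pics; ls; python3 - <<'E'
from station import arm
import cv2,numpy as np
for n in("scene","top"):
    im=arm.get_image(n); cv2.imwrite(f"pics/{n}0.png",im[:,:,::-1])
    c=arm.get_calibration(n); print(n,np.round(c["mtx"],1).tolist(),np.round(c["R"],4).tolist(),np.round(c["t"],4).tolist())
a=cv2.imread("pics/scene0.png")
s=arm.observe();print(s)
print([x for x in dir(arm) if x[0]!='_'])
E
```

```text
pics
scene [[512.4, 0.0, 286.6], [0.0, 512.4, 204.9], [0.0, 0.0, 1.0]] [[-0.4984, 0.8668, -0.0135], [0.7074, 0.3977, -0.5843], [-0.5011, -0.3007, -0.8114]] [0.3342, -0.2584, 1.6119]
top [[542.3, 0.0, 291.8], [0.0, 542.3, 210.3], [0.0, 0.0, 1.0]] [[-0.0044, -0.9999, -0.0113], [-0.9967, 0.0053, -0.0812], [0.0813, 0.0109, -0.9966]] [-0.028, 0.5821, 1.5311]
{'time_s': 0.1, 'joint_positions': array([-7.78837020e+01,  1.03990278e+01,  9.21272530e+01,  2.60317379e-03,
        7.75655952e+01, -1.18224361e+01]), 'qvel': array([ 0.03348644, -0.04103905, -0.14476787, -0.07182729,  0.0739847 ,
       -0.02810846]), 'effort': array([ 3.52766856e-04, -4.45874763e+01, -3.52238131e+01, -3.67036691e-04,
        4.14589798e-03, -2.04556994e-05]), 'eef_pos': array([ 0.23326418, -0.52531287,  0.40384917]), 'ee_rot': array([[-2.93197198e-04,  4.05750360e-01, -9.13983894e-01],
       [ 1.57712840e-03, -9.13982609e-01, -4.05750296e-01],
       [-9.99998713e-01, -1.56043481e-03, -3.71943277e-04]]), 'wrist_force': array([-0.22955796,  0.28227699, -0.57642132]), 'moment': array([-0.00012589,  0.01411874, -0.02134218]), 'opening': 0.08482182044185377}
['PlanningError', 'get_calibration', 'get_image', 'grip_depth', 'hand_in', 'observe']
```

View pics/scene0.png

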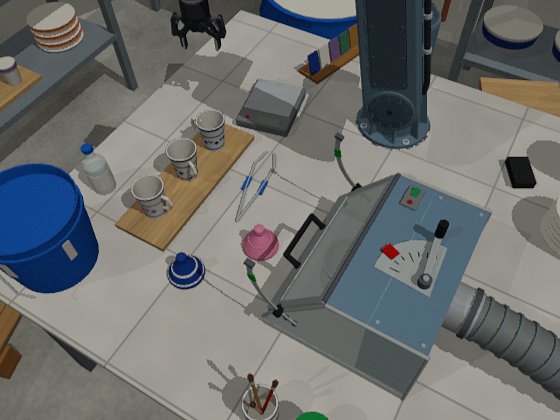

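View pics/top0.png

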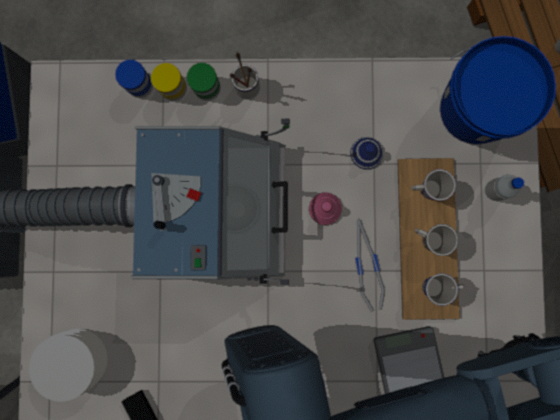

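Scene: booth with visor facing right in the top view. In the top view, the damper pivot is near (158,181), the grip near (159,225), the clip near (194,195) and the handle bar near (284,206). The lid at (326,209) is pink and not the one meant; it sits just in front of the handle, and the blue one is at (367,152). I'll enlarge.

```bash
python3 - <<'E'
import cv2
a=cv2.imread("pics/top0.png")[115:290,125:305]
b=cv2.imread("pics/scene0.png")[125:345,235:500]
cv2.imwrite("pics/topc.png",cv2.resize(a,None,fx=3.4,fy=3.4,interpolation=cv2.INTER_CUBIC))
cv2.imwrite("pics/scenec.png",cv2.resize(b,None,fx=2.7,fy=2.7,interpolation=cv2.INTER_CUBIC))
E
```

```text
(no output)
```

View pics/topc.png

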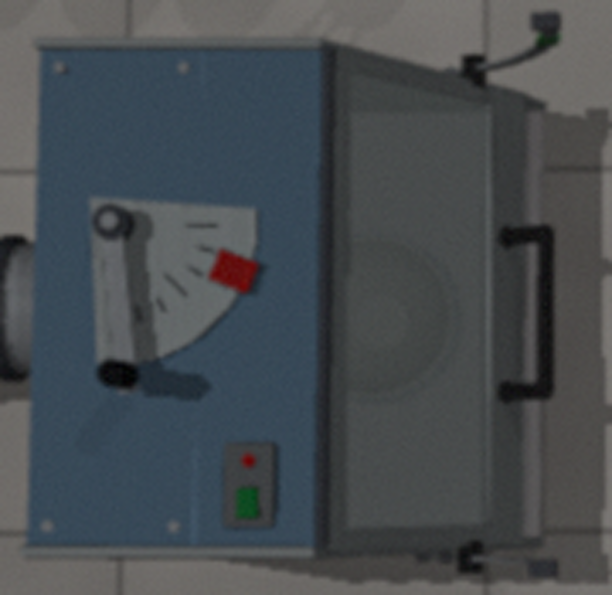

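View pics/scenec.png

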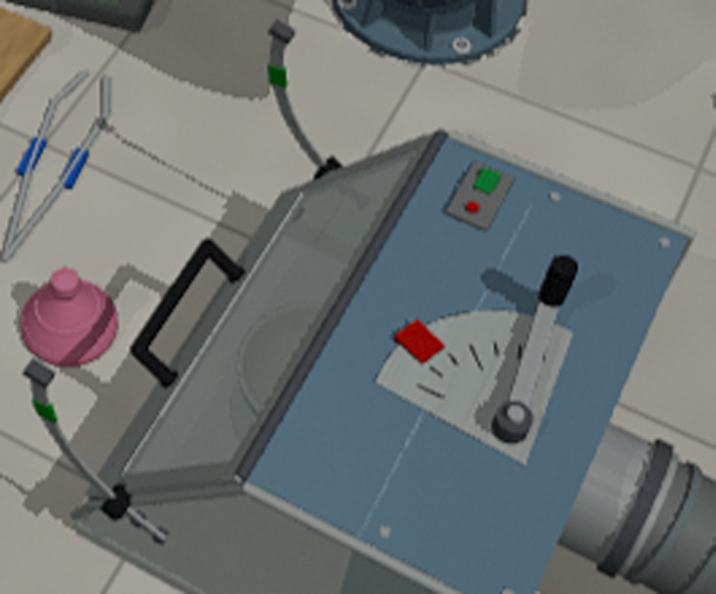

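Top crop: pivot cap (112,222), grip (118,375), clip centre (235,272), bar ends (547,234) and (546,392). Scene crop: pivot cap (514,416), grip top (565,264), clip (419,341), bar corners (208,247) and (140,350).

```bash
cat > h.py <<'E'
from station import arm
import numpy as np,cv2
C={n:arm.get_calibration(n) for n in("scene","top")}
def P(n):c=C[n];return c["mtx"]@np.c_[c["R"],c["t"]]
T=lambda u,v:(125+(u+.5)/3.4-.5,115+(v+.5)/3.4-.5)
S=lambda u,v:(235+(u+.5)/2.7-.5,125+(v+.5)/2.7-.5)
def tri(t,s):
    X=cv2.triangulatePoints(P("top"),P("scene"),np.array(t,float).reshape(2,1),np.array(s,float).reshape(2,1));return X[:3,0]/X[3,0]
def onz(n,p,z):
    M=P(n);A=M[:,[0,1,3]].copy();A[:,2]+=M[:,2]*z
    q=np.linalg.solve(A,[*p,1]);return q[:2]/q[2]
def proj(n,X):q=P(n)@[*X,1];return q[:2]/q[2]
E
python3 - <<'E'
from h import *
pts=dict(pivotcap=((112,222),(514,416)),griptop=((118,374),(565,264)),clip=((235,272),(419,341)),barR=((547,392),(208,247)),barL=((548,234),(140,350)),
hingeL=((327,42),(240,480)),hingeR=((318,552),(443,133)),backR=((28,552),(690,237)))
for k,(t,s) in pts.items():print(k,tri(T(*t),S(*s)).round(4))
print("clip z.266",onz("top",T(235,272),.266),onz("scene",S(419,341),.266))
for z in(.324,.304): print("grip",z,onz("top",T(118,375),z),onz("scene",S(565,262),z))
for z in(.264,.285,.3): print("piv",z,onz("top",T(112,222),z),onz("scene",S(514,416),z))
for a in((38,44),(28,552),(327,42),(318,552)):print("roof",onz("top",T(*a),.26))
for a in((443,133),(690,237),(240,480)):print("roofS",onz("scene",S(*a),.26))
for z in (.133,):
  print("bar",onz("top",T(547,392),z),onz("top",T(548,234),z),onz("scene",S(208,247),z),onz("scene",S(140,350),z))
c=arm.get_calibration("wrist");s=arm.observe()
print(c["R"].round(3),(-c["R"].T@c["t"]).round(4),c["mtx"])
E
```

```text
pivotcap [0.6358 0.2887 0.2832]
griptop [0.5253 0.2748 0.322 ]
clip [0.6016 0.2045 0.2664]
barR [ 0.5206 -0.0145  0.1314]
barL [ 0.6446 -0.015   0.1325]
hingeL [0.7677 0.14   0.2671]
hingeR [0.403  0.1432 0.2625]
backR [0.4031 0.3518 0.2577]
clip z.266 [0.60164267 0.20450545] [0.60126781 0.20449132]
grip 0.324 [0.5251655  0.27231094] [0.52408159 0.27618431]
grip 0.304 [0.52627909 0.27743615] [0.50896352 0.27566829]
piv 0.264 [0.638447   0.29371157] [0.62433581 0.28858915]
piv 0.285 [0.63551391 0.28823344] [0.6368027  0.28880449]
piv 0.3 [0.63341884 0.28432048] [0.64570763 0.2889583 ]
roof [0.76956149 0.35067958]
roof [0.40328011 0.3508112 ]
roof [0.76955471 0.14059558]
roof [0.40247749 0.14467307]
roofS [0.40155124 0.14151843]
roofS [0.40484705 0.35195506]
roofS [0.76435852 0.13919945]
bar [ 0.52082937 -0.01509743] [ 0.64518888 -0.01630975] [ 0.5212464  -0.01329216] [ 0.64408923 -0.01333834]
[[ 0.406 -0.914 -0.001]
 [-0.879 -0.391  0.271]
 [-0.248 -0.109 -0.963]] [ 0.2965 -0.4978  0.3741] [[342.31233041   0.         281.10505683]
 [  0.         342.31233041 211.45195613]
 [  0.           0.           1.        ]]
```

```bash
cat >> h.py <<'E'
from scipy.spatial.transform import Rotation as Ro
def Rdown(yaw,tilt=0): # jaw y axis at world yaw deg, tool x down
    y=np.array([np.cos(np.radians(yaw)),np.sin(np.radians(yaw)),0]);x=np.array([0,0,-1.]);return np.c_[x,y,np.cross(x,y)]
def row(g,R,s=None): # grasp-point target g, rotation R -> row
    s=s or arm.observe();R0=s["ee_rot"];p=np.array(g)-R[:,0]*arm.grip_depth
    t=R0.T@(p-s["eef_pos"]);r=Ro.from_matrix(R0.T@R).as_rotvec(degrees=True)
    return np.r_[t.round(4),r.round(1)].tolist()
E
python3 - <<'E'
from h import *
print(arm.grip_depth);R=Rdown(-83)
print(row([.5259,.2752,.375],R));print(row([.5259,.2752,.306],R))
E
```

```text
0.1547
[-0.1247, -0.6131, -0.5923, 16.9, -0.0, 0.1]
[-0.0557, -0.613, -0.5923, 16.9, -0.0, 0.1]
```

Call:
carry_out --commands '[-0.03,-0.02,-0.02,1,0,0,-0.06,-0.05,-0.05,2,0,0,-0.1,-0.08,-0.08,3,0,0,-0.125,-0.11,-0.11,4,0,0,-0.125,-0.14,-0.135,5,0,0,-0.125,-0.17,-0.164,6,0,0,-0.125,-0.2,-0.193,7,0,0,-0.125,-0.23,-0.222,8,0,0,-0.125,-0.26,-0.251,9,0,0,-0.125,-0.29,-0.28,10,0,0,-0.125,-0.32,-0.309,11,0,0,-0.125,-0.35,-0.338,12,0,0,-0.125,-0.38,-0.367,13,0,0,-0.125,-0.41,-0.396,14,0,0,-0.125,-0.44,-0.425,15,0,0,-0.125,-0.47,-0.454,16,0,0,-0.125,-0.5,-0.483,17,0,0,-0.125,-0.53,-0.512,17,0,0,-0.125,-0.56,-0.541,17,0,0,-0.125,-0.585,-0.566,17,0,0]' --jaw 100

```text
time_s: 1.77
eef_pos: [0.5056, 0.2208, 0.5292]
ee_rot: [[-0.001, 0.121, -0.993], [-0.0, -0.993, -0.121], [-1.0, 0.0, 0.001]]
wrist_force: [0.6, -1.1, -0.2]
opening: 0.052
```

```bash
python3 - <<'E'
from h import *
s=arm.observe();print(s["eef_pos"],s["opening"],s["joint_positions"].round(1),s["wrist_force"].round(1))
R=Rdown(-83);print(row([.5259,.2752,.375],R));print(row([.5259,.2752,.306],R))
E
```

```text
[0.50562181 0.22075732 0.52923398] 0.05198851585487357 [11.3  3.  85.9 -0.  91.1 94.3] [ 0.6 -1.1 -0.2]
[-0.0005, -0.0516, -0.0267, -0.0, 0.0, -0.0]
[0.0685, -0.0516, -0.0268, -0.0, 0.0, -0.0]
```

Call:
carry_out --commands '[0,0,0,0,0,0,0,0,0,0,0,0,0,0,0,0,0,0]'

```text
time_s: 2.02
eef_pos: [0.5054, 0.2184, 0.529]
ee_rot: [[-0.002, 0.122, -0.993], [-0.001, -0.993, -0.122], [-1.0, 0.001, 0.002]]
wrist_force: [0.2, 0.1, 0.9]
opening: 0.0516
```

```bash
python3 - <<'E'
from h import *
s=arm.observe();print(s["eef_pos"],s["opening"],s["joint_positions"].round(1),s["wrist_force"].round(1))
R=Rdown(-83);print(row([.5259,.2752,.375],R));print(row([.5259,.2752,.306],R))
E
```

```text
[0.50543957 0.21839608 0.52898724] 0.051550718986808 [11.   2.9 86.1 -0.  91.1 94. ] [0.2 0.1 0.9]
[-0.0008, -0.0539, -0.0272, -0.0, 0.1, -0.0]
[0.0682, -0.0539, -0.0273, -0.0, 0.1, -0.0]
```

Call:
carry_out --commands '[0,-0.018,-0.009,0,0,0,0,-0.036,-0.018,0,0,0,0,-0.054,-0.027,0,0,0,0,-0.054,-0.027,0,0,0,0,-0.054,-0.027,0,0,0,0,-0.054,-0.027,0,0,0]'

```text
time_s: 2.52
eef_pos: [0.5258, 0.2738, 0.5299]
ee_rot: [[0.0, 0.119, -0.993], [-0.001, -0.993, -0.119], [-1.0, 0.001, 0.0]]
wrist_force: [0.0, 0.3, -0.3]
opening: 0.0517
```

```bash
python3 - <<'E'
from h import *
s=arm.observe();print(s["eef_pos"],s["opening"],s["wrist_force"].round(1))
R=Rdown(-83);print(row([.5259,.2752,.375],R));print(row([.5259,.2752,.306],R))
c=arm.get_calibration("wrist")
im=arm.get_image("wrist");M=c["mtx"]@np.c_[c["R"],c["t"]]
q=M@[.5259,.2752,.324,1];print(q[:2]/q[2])
a=im[:,:,::-1].copy();cv2.drawMarker(a,tuple((q[:2]/q[2]).astype(int).tolist()),(0,255,255));cv2.imwrite("pics/w1.png",a)
E
```

```text
[0.52577286 0.27378666 0.52990746] 0.0517120875157067 [ 0.   0.3 -0.3]
[0.0002, -0.0014, -0.0003, -0.1, 0.0, -0.0]
[0.0692, -0.0014, -0.0003, -0.1, 0.0, -0.0]
[277.24445049 244.90720932]
```

View pics/w1.png

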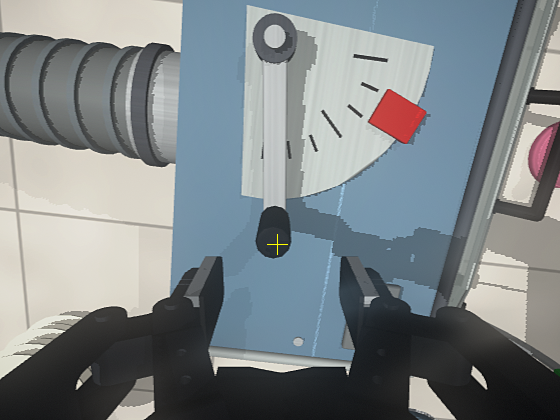

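The wrist view shows the post top at (273,243), on the projected mark, with the pivot cap at (274,37) and the clip's top at (399,116). I'm using this view as a third angle measurement, then descending.

```bash
python3 - <<'E'
from h import *
C["wrist"]=arm.get_calibration("wrist")
for z in(.264,.283,.29):print(z,onz("wrist",(275,37),z))
c=onz("wrist",(398,116),.267);print("clip",c)
g=onz("wrist",(273,243),.324);print("post",g)
for p in((.636,.2885),onz("wrist",(275,37),.283)):
  p=np.array(p)
  for k in (c,np.array([.6016,.2045])):
    d=p-k;print("theta clip",np.arctan2(d[1],d[0]),np.hypot(*d))
  d=p-g;print("lever",np.arctan2(d[1],d[0]),np.hypot(*d))
E
```

```text
0.264 [0.64068273 0.29076124]
0.283 [0.63696131 0.29001366]
0.29 [0.63559025 0.28973824]
clip [0.60298184 0.20507002]
post [0.52671751 0.27767048]
theta clip 1.1939514338798776 0.08972603036414994
theta clip 1.1821068262886623 0.09077092045363426
lever 0.0987740511559017 0.10981776140626752
theta clip 1.1902696154976835 0.09148784819616648
theta clip 1.1786924160113268 0.0925365237083126
lever 0.11149820575579086 0.11093262893367815
```

Call:
carry_out --commands '[0.02,-0.001,0,0,0,0,0.04,-0.001,0,0,0,0,0.055,-0.001,0,0,0,0,0.069,-0.001,0,0,0,0,0.069,-0.001,0,0,0,0,0.069,-0.001,0,0,0,0]'

```text
time_s: 3.07
eef_pos: [0.5256, 0.2753, 0.4605]
ee_rot: [[-0.001, 0.12, -0.993], [-0.001, -0.993, -0.12], [-1.0, 0.0, 0.001]]
wrist_force: [1.2, 0.6, 0.5]
opening: 0.052
```

Call:
carry_out --commands '[0,0,0,0,0,0,0,0,0,0,0,0,0,0,0,0,0,0,0,0,0,0,0,0,0,0,0,0,0,0,0,0,0,0,0,0,0,0,0,0,0,0,0,0,0,0,0,0]' --jaw 255

```text
time_s: 3.73
eef_pos: [0.5259, 0.2763, 0.4624]
ee_rot: [[0.002, 0.121, -0.993], [0.0, -0.993, -0.121], [-1.0, -0.0, -0.002]]
wrist_force: [-0.4, -1.3, 6.1]
opening: 0.0187
```

```bash
python3 - <<'E'
from h import *
s=arm.observe();print(s["eef_pos"],s["opening"],s["wrist_force"].round(1))
g0=s["eef_pos"]+s["ee_rot"][:,0]*arm.grip_depth
piv=np.array([.636,.2885]);d=piv-g0[:2];r=np.hypot(*d);th0=np.arctan2(d[1],d[0]);print(g0,r,th0)
yaw0=-83.1
R0=s["ee_rot"]
for i in range(1,19):
    th=th0+(1.185-th0)*i/18
    w=np.r_[piv-r*np.array([np.cos(th),np.sin(th)]),g0[2]]-g0
    print((R0.T@w).round(4)[1:],-round(np.degrees(th-th0),1))
E
```

```text
[0.52591532 0.27626249 0.46240233] 0.018712302137914822 [-0.4 -1.3  6.1]
[0.52629581 0.27633687 0.30770282] 0.11037640612308881 0.1104211243404391
[ 0.0066 -0.0001] -3.4
[ 0.0132 -0.0006] -6.8
[ 0.0197 -0.0016] -10.3
[ 0.0261 -0.0029] -13.7
[ 0.0325 -0.0045] -17.1
[ 0.0388 -0.0066] -20.5
[ 0.0449 -0.009 ] -23.9
[ 0.0509 -0.0118] -27.4
[ 0.0567 -0.0149] -30.8
[ 0.0623 -0.0184] -34.2
[ 0.0676 -0.0222] -37.6
[ 0.0728 -0.0264] -41.0
[ 0.0777 -0.0308] -44.5
[ 0.0823 -0.0355] -47.9
[ 0.0866 -0.0404] -51.3
[ 0.0906 -0.0457] -54.7
[ 0.0943 -0.0511] -58.1
[ 0.0977 -0.0568] -61.6
```

Call:
carry_out --commands '[-0.002,0.0066,-0.0001,-3.4,0,0,-0.002,0.0132,-0.0006,-6.8,0,0,-0.002,0.0197,-0.0016,-10.3,0,0,-0.002,0.0261,-0.0029,-13.7,0,0,-0.002,0.0325,-0.0045,-17.1,0,0,-0.002,0.0388,-0.0066,-20.5,0,0,-0.002,0.0449,-0.009,-23.9,0,0,-0.002,0.0509,-0.0118,-27.4,0,0,-0.002,0.0567,-0.0149,-30.8,0,0,-0.002,0.0623,-0.0184,-34.2,0,0,-0.002,0.0676,-0.0222,-37.6,0,0,-0.002,0.0728,-0.0264,-41,0,0,-0.002,0.0777,-0.0308,-44.5,0,0,-0.002,0.0823,-0.0355,-47.9,0,0,-0.002,0.0866,-0.0404,-51.3,0,0,-0.002,0.0906,-0.0457,-54.7,0,0,-0.002,0.0943,-0.0511,-58.1,0,0,-0.002,0.0977,-0.0568,-61.6,0,0,-0.002,0.0977,-0.0568,-61.6,0,0,-0.002,0.0977,-0.0568,-61.6,0,0]'

```text
time_s: 5.4
eef_pos: [0.5949, 0.1872, 0.4625]
ee_rot: [[0.003, 0.931, -0.365], [0.004, -0.365, -0.931], [-1.0, 0.002, -0.004]]
wrist_force: [7.4, 6.3, -3.4]
opening: 0.0183
```

Call:
carry_out --commands '[0,0,0,0,0,0,0,0,0,0,0,0,0,0,0,0,0,0]'

```text
time_s: 5.65
eef_pos: [0.5947, 0.1873, 0.4625]
ee_rot: [[0.003, 0.931, -0.366], [0.003, -0.366, -0.931], [-1.0, 0.002, -0.004]]
wrist_force: [8.5, 7.0, -4.4]
opening: 0.0187
```

```bash
python3 - <<'E'
from h import *
s=arm.observe();print(s["eef_pos"],s["opening"],s["wrist_force"].round(1),s["moment"].round(2))
g0=s["eef_pos"]+s["ee_rot"][:,0]*arm.grip_depth
d=np.array([.636,.2885])-g0[:2];print(g0,np.hypot(*d),np.arctan2(d[1],d[0]))
w=arm.get_image("wrist")
cv2.imwrite("pics/w2.png",w[:,:,::-1])
E
```

```text
[0.59471784 0.18728059 0.46250832] 0.018711149398259158 [ 8.5  7.  -4.4] [ 1.09 -0.97 -0.33]
[0.59524746 0.1877965  0.30781009] 0.10863684975400899 1.1862633046082962
```

View pics/w2.png

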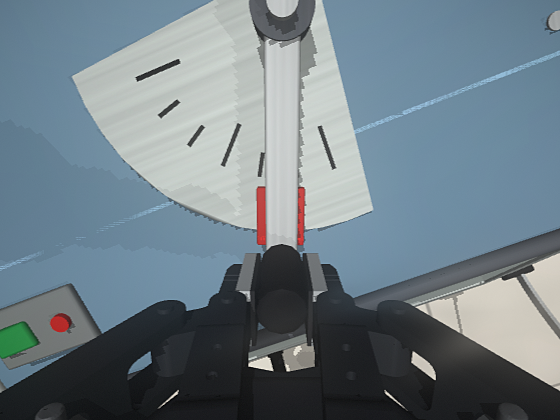

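The lever lies over the clip. Red shows at columns 257–268 on the left and 299–305 on the right, so it's slightly past centre. I'll measure the columns exactly.

```bash
cat > m.py <<'E'
import cv2,numpy as np,sys
a=cv2.imread(sys.argv[1]).astype(int);r=(a[:,:,2]>110)&(a[:,:,1]<60)
for v in range(192,244,6):
    c=np.flatnonzero(r[v,230:340])+230
    L=c[c<284];R=c[c>=284];print(v,L.min() if len(L) else 0,L.max() if len(L) else 0,R.min() if len(R) else 0,R.max() if len(R) else 0)
E
python3 m.py pics/w2.png
python3 - <<'E'
import sys;sys.path.insert(0,'.')
from h import *
C["wrist"]=arm.get_calibration("wrist")
th=np.arctan2
# project candidate geometry: lever edge lines, expect centre
p=np.array([.636,.2885])
for t in(1.165,1.175,1.186):
  u=-np.array([np.cos(t),np.sin(t)]);X=p+.085*u
  print(t,proj("wrist",[*X,.280]),proj("wrist",[*X,.267]))
E
```

```text
192 257 257 0 0
198 257 257 0 0
204 257 257 0 0
210 257 257 298 303
216 257 264 298 298
222 257 264 298 303
228 258 264 298 302
234 257 264 298 302
240 257 264 298 302
1.165 [276.48302575 215.12730874] [276.75233434 207.92954508]
1.175 [278.30842858 215.17359058] [278.44470279 207.97280225]
1.186 [280.31659872 215.20424362] [280.30653327 208.00149452]
```

```bash
python3 -c "
import cv2;a=cv2.imread('pics/w2.png')
for v in (212,230):print([(c,*a[v,c][::-1].tolist()) for c in list(range(253,272))+list(range(294,311))])"
```

```text
[(253, 187, 193, 189), (254, 187, 195, 191), (255, 190, 204, 200), (256, 176, 170, 166), (257, 164, 47, 46), (258, 186, 64, 63), (259, 189, 69, 67), (260, 187, 67, 65), (261, 187, 67, 66), (262, 187, 67, 65), (263, 188, 68, 65), (264, 191, 60, 57), (265, 170, 101, 100), (266, 147, 163, 163), (267, 186, 192, 191), (268, 201, 205, 204), (269, 206, 209, 209), (270, 205, 208, 207), (271, 200, 204, 204), (294, 197, 200, 199), (295, 187, 191, 190), (296, 166, 175, 174), (297, 138, 133, 133), (298, 124, 57, 55), (299, 135, 63, 62), (300, 129, 65, 65), (301, 160, 67, 66), (302, 198, 67, 65), (303, 169, 51, 50), (304, 169, 147, 143), (305, 206, 221, 216), (306, 199, 207, 204), (307, 197, 203, 200), (308, 195, 202, 197), (309, 193, 200, 196), (310, 190, 198, 194)]
[(253, 83, 97, 109), (254, 83, 99, 110), (255, 78, 100, 113), (256, 94, 88, 98), (257, 147, 56, 57), (258, 184, 59, 58), (259, 191, 64, 63), (260, 188, 63, 62), (261, 187, 64, 63), (262, 186, 62, 61), (263, 188, 62, 61), (264, 190, 57, 56), (265, 168, 76, 75), (266, 143, 141, 140), (267, 179, 188, 189), (268, 198, 202, 203), (269, 205, 209, 209), (270, 202, 205, 205), (271, 200, 203, 202), (294, 192, 196, 196), (295, 179, 183, 184), (296, 152, 162, 162), (297, 125, 113, 114), (298, 164, 52, 50), (299, 203, 63, 62), (300, 198, 64, 62), (301, 198, 64, 62), (302, 192, 59, 57), (303, 144, 62, 64), (304, 76, 89, 99), (305, 85, 108, 123), (306, 84, 102, 116), (307, 83, 99, 113), (308, 81, 98, 111), (309, 101, 123, 139), (310, 124, 154, 176)]
```

The lever centre is about 0.6 mm past the clip centre. I'll nudge it back 1 mm, release, rise and look.

Call:
carry_out --commands '[0,-0.001,0,0,0,0,0,-0.001,0,0,0,0,0,-0.001,0,0,0,0]'

```text
time_s: 5.95
eef_pos: [0.5939, 0.1876, 0.4626]
ee_rot: [[0.004, 0.931, -0.366], [0.003, -0.366, -0.931], [-1.0, 0.002, -0.005]]
wrist_force: [7.8, 7.6, -5.1]
opening: 0.0183
```

Call:
carry_out --commands '[0,-0.001,0,0,0,0,0,-0.001,0,0,0,0,0,-0.001,0,0,0,0,0,-0.001,0,0,0,0,0,-0.001,0,0,0,0,0,-0.001,0,0,0,0]' --jaw 120

```text
time_s: 6.45
eef_pos: [0.5921, 0.1867, 0.4628]
ee_rot: [[0.0, 0.931, -0.366], [-0.0, -0.366, -0.931], [-1.0, 0.0, -0.0]]
wrist_force: [-1.3, 0.3, -1.1]
opening: 0.0452
```

```bash
python3 - <<'E'
from h import *
s=arm.observe();print(s["eef_pos"],s["opening"],s["wrist_force"].round(1))
w=arm.get_image("wrist");cv2.imwrite("pics/w3.png",w[:,:,::-1])
for v in (212,230):
  q=w[v].astype(int);print([(c,*q[c]) for c in list(range(252,270))+list(range(292,308))])
E
```

```text
[0.59208186 0.18672579 0.46282008] 0.04517873911329718 [-1.3  0.3 -1.1]
[(252, np.int64(193), np.int64(199), np.int64(195)), (253, np.int64(194), np.int64(201), np.int64(198)), (254, np.int64(196), np.int64(202), np.int64(199)), (255, np.int64(195), np.int64(202), np.int64(198)), (256, np.int64(193), np.int64(199), np.int64(196)), (257, np.int64(194), np.int64(199), np.int64(197)), (258, np.int64(194), np.int64(200), np.int64(195)), (259, np.int64(194), np.int64(201), np.int64(196)), (260, np.int64(196), np.int64(208), np.int64(202)), (261, np.int64(176), np.int64(175), np.int64(170)), (262, np.int64(153), np.int64(64), np.int64(63)), (263, np.int64(183), np.int64(62), np.int64(61)), (264, np.int64(193), np.int64(68), np.int64(67)), (265, np.int64(189), np.int64(69), np.int64(68)), (266, np.int64(189), np.int64(68), np.int64(66)), (267, np.int64(190), np.int64(67), np.int64(66)), (268, np.int64(191), np.int64(57), np.int64(56)), (269, np.int64(172), np.int64(106), np.int64(105)), (292, np.int64(201), np.int64(205), np.int64(204)), (293, np.int64(200), np.int64(204), np.int64(204)), (
[... 1755 characters left out ...]
4(197), np.int64(201), np.int64(200)), (295, np.int64(194), np.int64(198), np.int64(198)), (296, np.int64(193), np.int64(196), np.int64(196)), (297, np.int64(195), np.int64(199), np.int64(199)), (298, np.int64(192), np.int64(196), np.int64(196)), (299, np.int64(176), np.int64(183), np.int64(183)), (300, np.int64(143), np.int64(147), np.int64(148)), (301, np.int64(153), np.int64(61), np.int64(60)), (302, np.int64(209), np.int64(60), np.int64(59)), (303, np.int64(201), np.int64(64), np.int64(62)), (304, np.int64(196), np.int64(62), np.int64(61)), (305, np.int64(196), np.int64(63), np.int64(63)), (306, np.int64(200), np.int64(63), np.int64(63)), (307, np.int64(196), np.int64(60), np.int64(59))]
```

The damper is centred: clip centre at column 285.2, lever centre at 285.2. Next I rise and move to the handle.

```bash
python3 - <<'E'
from h import *
R=Rdown(-90)
for g in([.5827,-.0147,.385],[.5827,-.0147,.20],[.5827,-.0147,.132]):print(row(g,R))
E
```

```text
[-0.0769, 0.065, 0.1909, 68.5, -0.0, -0.0]
[0.1081, 0.065, 0.1909, 68.5, -0.0, -0.0]
[0.1761, 0.065, 0.1909, 68.5, -0.0, -0.0]
```

Call:
carry_out --commands '[-0.015,0,0,0,0,0,-0.035,0,0,0,0,0,-0.055,0,0,0,0,0,-0.077,0,0,0,0,0,-0.077,0.005,0.015,5.5,0,0,-0.077,0.01,0.03,11,0,0,-0.077,0.015,0.045,16.5,0,0,-0.077,0.021,0.061,22,0,0,-0.077,0.026,0.077,28,0,0,-0.077,0.032,0.093,34,0,0,-0.077,0.037,0.109,40,0,0,-0.077,0.043,0.125,46,0,0,-0.077,0.048,0.141,52,0,0,-0.077,0.054,0.157,58,0,0,-0.077,0.06,0.174,64,0,0,-0.077,0.065,0.191,68.5,0,0,-0.077,0.065,0.191,68.5,0,0,-0.077,0.065,0.191,68.5,0,0,-0.077,0.065,0.191,68.5,0,0]' --jaw 155

```text
time_s: 8.08
eef_pos: [0.5827, -0.0144, 0.5397]
ee_rot: [[0.0, 0.002, -1.0], [0.0, -1.0, -0.002], [-1.0, -0.0, -0.0]]
wrist_force: [0.4, 0.1, 0.0]
opening: 0.0336
```

```bash
python3 - <<'E'
from h import *
s=arm.observe();print(s["eef_pos"],s["opening"],s["wrist_force"].round(1))
R=Rdown(-90)
for g in([.5827,-.0147,.20],[.5827,-.0147,.133]):print(row(g,R))
C["wrist"]=arm.get_calibration("wrist")
w=arm.get_image("wrist")[:,:,::-1].copy()
for x in(.5207,.6447):
  q=proj("wrist",[x,-.0147,.132]);print(q);cv2.drawMarker(w,tuple(q.astype(int).tolist()),(0,255,255))
cv2.imwrite("pics/w4.png",w)
t=arm.get_image("top")[:,:,::-1][115:290,125:305];cv2.imwrite("pics/t4.png",cv2.resize(t,None,fx=3,fy=3))
E
```

```text
[ 0.58266733 -0.0143691   0.53974698] 0.033639632759759966 [0.4 0.1 0. ]
[0.185, 0.0004, -0.0, 0.1, -0.0, 0.0]
[0.252, 0.0004, -0.0, 0.1, -0.0, 0.0]
[280.85858024 231.72100716]
[281.16573844 121.88852814]
```

View pics/w4.png

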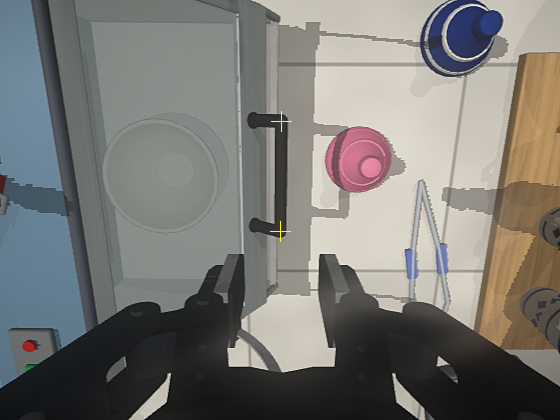

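The wrist view shows the bar from (281,121) to (281,231), exactly on my projected marks and centred between the fingers. The pink lid at (358,160) is clear of the path, so I'm descending.

Call:
carry_out --commands '[0.025,0,0,0,0,0,0.05,0,0,0,0,0,0.08,0,0,0,0,0,0.11,0,0,0,0,0,0.14,0,0,0,0,0,0.165,0,0,0,0,0,0.185,0,0,0,0,0,0.2,0,0,0,0,0,0.215,0,0,0,0,0,0.23,0,0,0,0,0,0.243,0,0,0,0,0,0.252,0,0,0,0,0,0.252,0,0,0,0,0,0.252,0,0,0,0,0]'

```text
time_s: 9.35
eef_pos: [0.5827, -0.0144, 0.2875]
ee_rot: [[-0.001, 0.001, -1.0], [0.0, -1.0, -0.001], [-1.0, -0.0, 0.001]]
wrist_force: [0.2, 0.1, 0.8]
opening: 0.0333
```

Call:
carry_out --commands '[0,0,0,0,0,0,0,0,0,0,0,0,0,0,0,0,0,0,0,0,0,0,0,0,0,0,0,0,0,0,0,0,0,0,0,0,0,0,0,0,0,0,0,0,0,0,0,0]' --jaw 255

```text
time_s: 10.02
eef_pos: [0.5831, -0.0138, 0.2891]
ee_rot: [[0.002, 0.001, -1.0], [0.002, -1.0, -0.001], [-1.0, -0.002, -0.002]]
wrist_force: [-0.7, 6.4, 2.4]
opening: 0.0119
```

```bash
python3 - <<'E'
from h import *
s=arm.observe();print(s["eef_pos"],s["opening"],s["wrist_force"].round(1),s["moment"].round(2))
R0=s["ee_rot"];g=s["eef_pos"]+R0[:,0]*arm.grip_depth
h=np.array([.1412,.262]);d=g[1:]-h;r=np.hypot(*d);a0=np.arctan2(d[1],-d[0]);print(g,r,a0)
for i in range(1,37):
    f=i/36; a=a0+.72*f
    w=np.array([0,h[0]-r*np.cos(a)-g[1],h[1]+r*np.sin(a)-g[2]]);print(i,(R0.T@w).round(4))
E
```

```text
[ 0.58312546 -0.01384712  0.28913368] 0.011864926567094024 [-0.7  6.4  2.4] [ 0.98  0.05 -0.08]
[ 0.58346966 -0.01358638  0.13443428] 0.2005787524157111 -0.6892883772692371
1 [-0.0031  0.0025 -0.    ]
2 [-0.0063  0.005  -0.    ]
3 [-0.0095  0.0074 -0.    ]
4 [-0.0128  0.0097 -0.    ]
5 [-0.0161  0.0119 -0.    ]
6 [-0.0195  0.0141 -0.    ]
7 [-0.0229  0.0162 -0.    ]
8 [-0.0263  0.0183 -0.    ]
9 [-0.0298  0.0203 -0.0001]
10 [-0.0333  0.0222 -0.0001]
11 [-0.0369  0.024  -0.0001]
12 [-0.0405  0.0258 -0.0001]
13 [-0.0441  0.0275 -0.0001]
14 [-0.0478  0.0291 -0.0001]
15 [-0.0515  0.0307 -0.0001]
16 [-0.0552  0.0322 -0.0001]
17 [-0.059   0.0336 -0.0001]
18 [-0.0628  0.0349 -0.0001]
19 [-0.0666  0.0362 -0.0001]
20 [-0.0704  0.0373 -0.0001]
21 [-0.0743  0.0384 -0.0001]
22 [-0.0781  0.0395 -0.0001]
23 [-0.082   0.0404 -0.0002]
24 [-0.086   0.0413 -0.0002]
25 [-0.0899  0.0421 -0.0002]
26 [-0.0938  0.0428 -0.0002]
27 [-0.0978  0.0434 -0.0002]
28 [-0.1018  0.0439 -0.0002]
29 [-0.1058  0.0444 -0.0002]
30 [-0.1098  0.0448 -0.0002]
31 [-0.1138  0.0451 -0.0002]
32 [-0.1178  0.0454 -0.0002]
33 [-0.1218  0.0455 -0.0002]
34 [-0.1258  0.0456 -0.0002]
35 [-0.1298  0.0456 -0.0003]
36 [-0.1338  0.0455 -0.0003]
```

Call:
carry_out --commands '[-0.0015,0.0012,0,0,0,0,-0.0031,0.0025,0,0,0,0,-0.0047,0.0038,0,0,0,0,-0.0063,0.005,0,0,0,0,-0.0079,0.0062,0,0,0,0,-0.0095,0.0074,0,0,0,0,-0.0111,0.0086,0,0,0,0,-0.0128,0.0097,0,0,0,0,-0.0144,0.0108,0,0,0,0,-0.0161,0.0119,0,0,0,0,-0.0178,0.013,0,0,0,0,-0.0195,0.0141,0,0,0,0,-0.0212,0.0152,0,0,0,0,-0.0229,0.0162,0,0,0,0,-0.0246,0.0173,0,0,0,0,-0.0263,0.0183,0,0,0,0,-0.028,0.0193,0,0,0,0,-0.0298,0.0203,0,0,0,0]'

```text
time_s: 11.52
eef_pos: [0.583, -0.0341, 0.318]
ee_rot: [[0.002, 0.001, -1.0], [0.002, -1.0, -0.001], [-1.0, -0.002, -0.002]]
wrist_force: [0.0, 14.9, 4.2]
opening: 0.012
```

```bash
python3 - <<'E'
from h import *
s=arm.observe();print(s["eef_pos"],s["opening"],s["wrist_force"].round(1),s["moment"].round(2))
g=s["eef_pos"]+s["ee_rot"][:,0]*arm.grip_depth
h=np.array([.1412,.262]);d=g[1:]-h;print(g,np.hypot(*d),np.arctan2(d[1],-d[0])+.694)
i=arm.get_image("scene")[:,:,::-1][125:345,235:500];cv2.imwrite("pics/s5.png",cv2.resize(i,None,fx=2.7,fy=2.7,interpolation=cv2.INTER_CUBIC))
E
```

```text
[ 0.5829705  -0.03406682  0.31803368] 0.011995662161896724 [ 0.  14.9  4.2] [ 2.16  0.05 -0.06]
[ 0.58324164 -0.03381265  0.16333412] 0.20090889206007648 0.18065067652834743
```

View pics/s5.png

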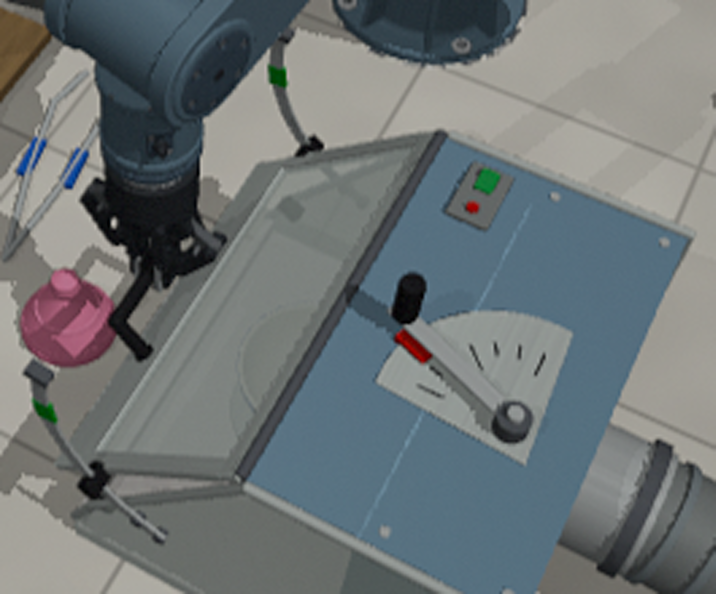

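The lever lies over the clip, the visor is rising at about 0.18 rad, and the lids are untouched. There's about 15 N of radial pull, so I'll trim the arc slightly inward.

```bash
cat > arc.py <<'E'
from h import *
import sys
tgt,n,dr=float(sys.argv[1]),int(sys.argv[2]),float(sys.argv[3])
s=arm.observe();print(s["eef_pos"],s["opening"],s["wrist_force"].round(1))
R0=s["ee_rot"];g=s["eef_pos"]+R0[:,0]*arm.grip_depth
h=np.array([.1412,.262]);d=g[1:]-h;r=np.hypot(*d);a0=np.arctan2(d[1],-d[0]);print("r,angle",r,a0+.694)
for i in range(1,n+1):
    f=i/n;a=a0+(tgt-.694-a0)*f;q=r-dr*min(1,3*f)
    w=np.array([0,h[0]-q*np.cos(a)-g[1],h[1]+q*np.sin(a)-g[2]]);print((R0.T@w).round(4)[:2].tolist(),end=" ")
E
python3 arc.py .37 18 .0006
```

```text
[ 0.58295399 -0.03411176  0.31852272] 0.012062932893648359 [-0.   5.5  0.1]
r,angle 0.20067921793203058 0.18280175746387928
[-0.0019, 0.0009] [-0.0038, 0.0018] [-0.0057, 0.0027] [-0.0076, 0.0036] [-0.0095, 0.0044] [-0.0114, 0.0052] [-0.0133, 0.0061] [-0.0151, 0.007] [-0.017, 0.0078] [-0.019, 0.0087] [-0.0209, 0.0095] [-0.0228, 0.0103] [-0.0247, 0.011] [-0.0267, 0.0118] [-0.0286, 0.0125] [-0.0306, 0.0132] [-0.0325, 0.0139] [-0.0345, 0.0146]
```

Call:
carry_out --commands '[-0.0019,0.0009,0,0,0,0,-0.0038,0.0018,0,0,0,0,-0.0057,0.0027,0,0,0,0,-0.0076,0.0036,0,0,0,0,-0.0095,0.0044,0,0,0,0,-0.0114,0.0052,0,0,0,0,-0.0133,0.0061,0,0,0,0,-0.0151,0.007,0,0,0,0,-0.017,0.0078,0,0,0,0,-0.019,0.0087,0,0,0,0,-0.0209,0.0095,0,0,0,0,-0.0228,0.0103,0,0,0,0,-0.0247,0.011,0,0,0,0,-0.0267,0.0118,0,0,0,0,-0.0286,0.0125,0,0,0,0,-0.0306,0.0132,0,0,0,0,-0.0325,0.0139,0,0,0,0,-0.0345,0.0146,0,0,0,0]'

```text
time_s: 13.07
eef_pos: [0.5829, -0.049, 0.3524]
ee_rot: [[0.001, 0.001, -1.0], [0.001, -1.0, -0.001], [-1.0, -0.001, -0.001]]
wrist_force: [2.3, 4.9, -2.5]
opening: 0.0121
```

```bash
python3 arc.py .56 18 .0003
```

```text
[ 0.58287575 -0.04896362  0.35243654] 0.01213967954076096 [ 2.3  4.9 -2.5]
r,angle 0.20054843973416933 0.36780874866459534
[-0.002, 0.0006] [-0.0041, 0.0012] [-0.0062, 0.0018] [-0.0082, 0.0024] [-0.0103, 0.0029] [-0.0124, 0.0034] [-0.0144, 0.004] [-0.0165, 0.0045] [-0.0186, 0.005] [-0.0207, 0.0054] [-0.0228, 0.0059] [-0.0249, 0.0063] [-0.027, 0.0067] [-0.0291, 0.0071] [-0.0312, 0.0075] [-0.0333, 0.0078] [-0.0354, 0.0081] [-0.0375, 0.0084]
```

Call:
carry_out --commands '[-0.002,0.0006,0,0,0,0,-0.0041,0.0012,0,0,0,0,-0.0062,0.0018,0,0,0,0,-0.0082,0.0024,0,0,0,0,-0.0103,0.0029,0,0,0,0,-0.0124,0.0034,0,0,0,0,-0.0144,0.004,0,0,0,0,-0.0165,0.0045,0,0,0,0,-0.0186,0.005,0,0,0,0,-0.0207,0.0054,0,0,0,0,-0.0228,0.0059,0,0,0,0,-0.0249,0.0063,0,0,0,0,-0.027,0.0067,0,0,0,0,-0.0291,0.0071,0,0,0,0,-0.0312,0.0075,0,0,0,0,-0.0333,0.0078,0,0,0,0,-0.0354,0.0081,0,0,0,0,-0.0375,0.0084,0,0,0,0]'

```text
time_s: 14.57
eef_pos: [0.5829, -0.0578, 0.3896]
ee_rot: [[0.001, 0.001, -1.0], [0.0, -1.0, -0.001], [-1.0, -0.0, -0.001]]
wrist_force: [3.4, 3.3, -5.6]
opening: 0.0122
```

```bash
python3 arc.py .722 16 .0003
```

```text
[ 0.58285304 -0.05779507  0.38963868] 0.012183510836592956 [ 3.4  3.3 -5.6]
r,angle 0.20078968089609253 0.5588145320186451
[-0.002, 0.0002] [-0.0041, 0.0004] [-0.0061, 0.0006] [-0.0082, 0.0007] [-0.0102, 0.0008] [-0.0122, 0.001] [-0.0143, 0.0011] [-0.0163, 0.0012] [-0.0184, 0.0013] [-0.0204, 0.0014] [-0.0225, 0.0015] [-0.0245, 0.0015] [-0.0265, 0.0015] [-0.0286, 0.0015] [-0.0306, 0.0015] [-0.0327, 0.0014]
```

Call:
carry_out --commands '[-0.002,0.0002,0,0,0,0,-0.0041,0.0004,0,0,0,0,-0.0061,0.0006,0,0,0,0,-0.0082,0.0007,0,0,0,0,-0.0102,0.0008,0,0,0,0,-0.0122,0.001,0,0,0,0,-0.0143,0.0011,0,0,0,0,-0.0163,0.0012,0,0,0,0,-0.0184,0.0013,0,0,0,0,-0.0204,0.0014,0,0,0,0,-0.0225,0.0015,0,0,0,0,-0.0245,0.0015,0,0,0,0,-0.0265,0.0015,0,0,0,0,-0.0286,0.0015,0,0,0,0,-0.0306,0.0015,0,0,0,0,-0.0327,0.0014,0,0,0,0,-0.0327,0.0014,0,0,0,0,-0.0327,0.0014,0,0,0,0,-0.0327,0.0014,0,0,0,0,-0.0327,0.0014,0,0,0,0]'

```text
time_s: 16.23
eef_pos: [0.5828, -0.0598, 0.4222]
ee_rot: [[0.001, 0.0, -1.0], [-0.001, -1.0, -0.0], [-1.0, 0.001, -0.001]]
wrist_force: [5.4, -0.8, -5.8]
opening: 0.0118
```

```bash
python3 arc.py .722 1 0; python3 - <<'E'
from h import *
i=arm.get_image("scene")[:,:,::-1][125:345,235:500];i=cv2.resize(i,None,fx=2.7,fy=2.7,interpolation=cv2.INTER_CUBIC)
cv2.imwrite("pics/s6.png",i)
t=arm.get_image("top")[:,:,::-1];cv2.imwrite("pics/t6.png",t)
# project expected keeper/band centres (arc r=.16) at band edges
E
```

```text
[ 0.58284847 -0.05981532  0.42218041] 0.011808121915731919 [ 5.4 -0.8 -5.8]
r,angle 0.20125284452176576 0.7212354238438299
[-0.0002, -0.0]
```

View pics/s6.png

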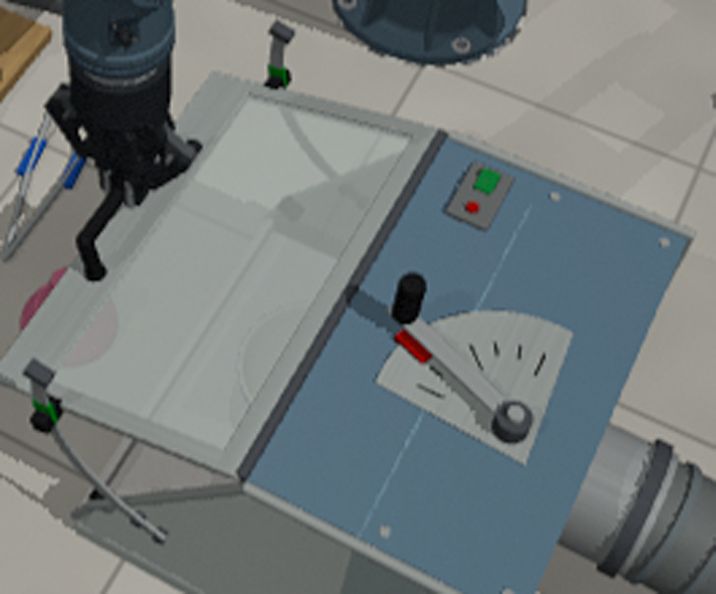

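The keepers, at about (45,415) and (279,80), sit on the green bands. I'll check how well they're centred in one enlarged before/after crop, along with whether loose things moved.

```bash
python3 - <<'E'
from h import *
a=cv2.imread("pics/scene0.png");b=cv2.imread("pics/s6.png")
A=cv2.resize(a[125:345,235:500],None,fx=2.7,fy=2.7,interpolation=cv2.INTER_CUBIC)
o=[]
for (u,v) in((45,410),(279,78)):
    o.append(np.hstack([cv2.resize(x[v-42:v+42,u-42:u+42],(380,290),interpolation=cv2.INTER_CUBIC) for x in(A,b)]))
cv2.imwrite("pics/k.png",np.vstack(o))
t0=cv2.imread("pics/top0.png");t1=cv2.imread("pics/t6.png");d=cv2.absdiff(t0,t1).max(2)
for n,(u,v) in dict(mugA=(438,185),mugB=(440,240),mugC=(440,290),blue=(367,152),cup=(244,78)).items():print(n,d[v-15:v+15,u-15:u+15].mean())
hh=np.array([.1412,.262])
for x in(.4025-.004,.768+.004):
  for th in(.65,.72,.79):
    al=-.92+th;X=[x,hh[0]-.16*np.cos(al),hh[1]+.16*np.sin(al)];q=proj("scene",X);print(x,th,((q-[235,125])*2.7).round(1))
E
```

```text
mugA 4.15
mugB 19.075555555555557
mugC 15.032222222222222
blue 5.026666666666666
cup 4.371111111111111
0.3985 0.65 [275.   93.1]
0.3985 0.72 [273.2  84. ]
0.3985 0.79 [272.1  74.9]
0.772 0.65 [ 54.1 419.1]
0.772 0.72 [ 50.2 410.8]
0.772 0.79 [ 47.1 402.8]
```

View pics/k.png

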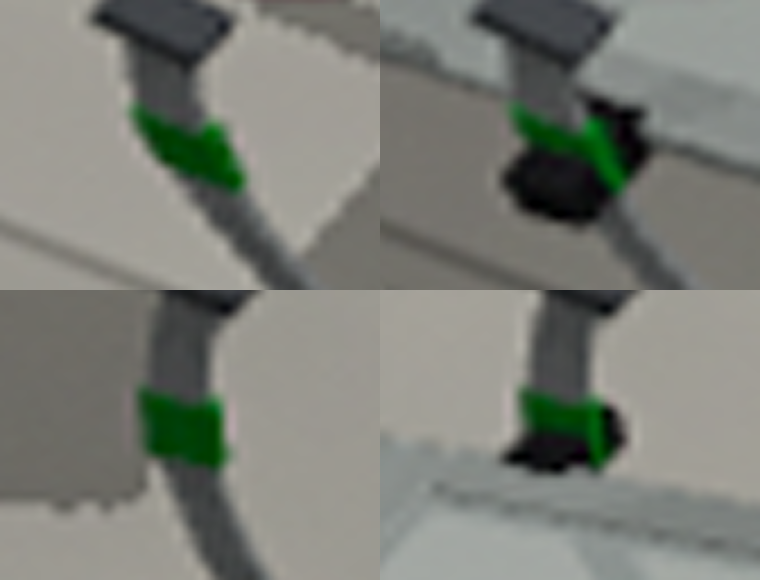

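```bash
python3 - <<'E'
from h import *
s=arm.observe();print(s["time_s"],s["eef_pos"],s["opening"],s["wrist_force"].round(1),abs(s["qvel"]).max())
print(arm.hand_in())
E
```

```text
16.3333 [ 0.58285242 -0.05981687  0.42219099] 0.011764185410321319 [ 5.3  0.2 -5.8] 0.1689382883523727
the job is handed in; nothing more can be done
None
```

The booth is ready, and I handed the job in at about 16.3 s. The damper lever is on the red clip, and the visor is up on the green bands with the fingers still holding it.

- **Damper:** I moved it first, with the visor shut, by gripping the post and swinging it round to the clip. After release, the wrist picture put the lever's centre within about 0.3 mm of the clip's. A later scene picture showed it still on the clip.
- **Visor:** I raised it slowly by the handle, at about 0.12 rad/s, without letting go. The gripper position puts it at about 0.72 rad. It could be roughly 0.015 rad off, because it depends on the measured hinge position and where the bar sits in the fingers. An enlarged crop shows both keepers on their bands. The far one looks centred. The near one partly hides its band, so I couldn't confirm its centring by eye.
- **Forces:** The highest reading at the end of a move was about 15 N, well under the limits. It dropped to about 8 N in the final hold.
- **Loose things:** The blue lid and the first mug showed no real change in the top picture. The areas around the other two mugs did change. I put that down to the arm's shadow or the arm blocking the view, since it never came near them, but I didn't look further. I ran no separate check on the bowl or tongs.

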